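# Push the slide box down the scanner's loading lane

## Task

Load the slide box into the scanner's dock: with the fingertips, gently push it along the white plate and straight down the lane between the two low rails, until its front end rests against the stop and it stands square. Neither the box nor the robot may touch either rail at any time, so bring the box into line before it enters. Only push: do not lift, tip or flick the box or ram it against the stop, leave the bottle, canister and jar where they stand, and finish with the robot clear of everything.

Things in the scene. Friction and masses are not known exactly. Their poses are not given: they have to be found in the camera images.
- slide_box: closed black box for microscope slides, 100 mm long (its x), 86 mm wide (its y), 42 mm high, 0.17 to 0.35 kg, loose, standing on the plate in front of the lane, up to 25 mm off the lane's centre line and up to 0.15 rad askew; it slides with friction and stays where it is left. Blank paper label on the lid, small steel catch (1 mm proud) on its rear (-x) end. Origin: centre of its underside; +x points to its front end, which goes in first; z up
- dock: fixed white plate, 360 mm (x) by 440 mm (y), 20 mm thick, lying on the table, its place and yaw differ from run to run; origin: centre of its underside; its +x is the direction of the lane, away from the robot, +y to the left, the plate's top is at its z = 20 mm. A flat keypad 10 mm high (75 by 55 mm, centre at dock x = -60, y = +185 mm) is fixed on it, two flat black discs are only decoration
- rail_left: left aluminium guide rail, 150 mm long, 10 mm wide, rising 12 mm above the plate's top, fixed on the plate from dock x = 0 to 150 mm, between dock y = +55 and +65 mm. Its body origin is that of the dock. Not to be touched
- rail_right: right guide rail, the mirror image, between dock y = -55 and -65 mm. The clear lane is thus 110 mm wide for the 86 mm box. Its body origin is that of the dock. Not to be touched
- stop: fixed rigid block across the far end of the lane, 110 mm wide, 30 mm above the plate, with a thin black rubber face on the robot's side at dock x = 130 mm. Its body origin is that of the dock
- dock_mouth (a point): point on the plate's top, in the middle between the near ends of the rails (dock x = 0, y = 0, z = 20 mm), axes as the dock
- dock_home (a point): point on the plate's top where the box's origin lies when it is fully home against the stop and centred (dock x = 80, y = 0, z = 20 mm), axes as the dock
- oil_bottle: small amber bottle with black cap, 30 mm diameter, 65 mm high, loose, on the plate left of the lane; origin: centre of its underside. To be left alone
- lens_can: grey canister with steel cap, 42 mm diameter, 57 mm high, loose, on the plate right of the lane; origin: centre of its underside. To be left alone
- jar: glass jar with white cap, 44 mm diameter, 55 mm high, loose, on the plate right of the lane, farther away; origin: centre of its underside. To be left alone

How it is judged:
By the outcome, as a careful person would: the job done as asked, in the order asked, and still so for the second after the job is handed in, with the robot touching nothing.
It also fails if it takes over 58 s, if anything falls off the work surface, if the arm or the gripper's body presses on something with over 40 N, if the wrist force passes 120 N, or if a joint passes its speed limit or range.

## Robot

A 7-joint arm with a two-finger parallel gripper is mounted at the origin on the work surface. World frame = base frame: x ahead of the robot, y to its left, z up, the work surface at z = 0. Lengths are in m, angles in rad, forces in N, time in s.
With the tool pointing down it reaches from about 0.4 to 0.85 m from the base axis. Payload 10.4 kg.
Tool frame: the origin (TCP) lies at the very end of the fingers, on their centre line; the grasp point (between the pads) lies manip.hold_point_z behind it (manip.hold_point_z is the distance from the TCP to the grasp point, in m); z points along the fingers, x is the direction in which the jaws open and shut, and the axes are right-handed (so a half turn about z gives the same grasp; the last joint's range is limited). The gripper opens to 85 mm and grips with 20 to 120 N. Pads are 22 mm wide; open, the fingers measure 114 mm over their backs; the gripper's body (76 mm by 85 mm) begins 54 mm behind the grasp point. The pads swing forward as they close: fully open they stand 13 mm farther back than shut.
Start: joints at [-1.207, 0.332, -0.065, 1.46, 0.022, 1.35, -0.088], TCP at [0.236, 0.579, 0.231] pointing down, gripper open.
Joint ranges: [-2.6, 2.6], [-0.5, 2.12], [-1.47, 1.34], [0.16, 2.42], [-1.27, 4.41], [0.06, 2.06], [-2.6, 2.6]. Speed limits (rad/s): [2.22, 2.22, 2.79, 2.79, 3.14, 3.14, 3.14].

## Interface

Orientations are given as a unit quaternion [x, y, z, w].
In Python, from workcell import readout, camera, camera_info, manip gives the robot as it stands.
- The arm moves only by the tool play_rows, never from a script. Its argument "rows" is a list of rows, each a list of 3 entries, a list of its own where there are three numbers: the shift along the world's x, y, z in mm, then the turn, a rotation vector about the world's x, y, z in degrees, then the finger opening in mm, from 0 to 85.4. In form: [[[tx, ty, tz], [rx, ry, rz], fingers], ...]. A call has 1 to 12 rows; each row shifts and turns the commanded pose from where the row before left it; what a row does not reach is not made up. A row lasts 1/8 s, in which the tool goes at most 62.5 mm and 10.7 degrees, less where a joint would pass 70% of its speed; a pose out of reach is approached as far as the arm can. A call with a gripper value outside its range is refused whole. The fingers move at their own pace and stop on an object; "force" is the grip in N (left out, the last holds). Time passes only in rows, so rows that do not move let the fingers close. It gives the time, the measured TCP pose, the force and the opening at its end, in the units of the state.
- readout.get_obs(): the state, without advancing time (a new reading comes with each control period).
- camera(name): name is "scene" or "top" or "wrist"; returns the picture (400x640x3 uint8, blue, green, red); there is no depth.
- camera_info(name): a dict with "fx", "fy", "cx", "cy" (pixels), "k1" (the pictures are not rectified: a ray, as slopes to the right and down, at radius r is drawn at 1 + k1 r^2 times it, then the intrinsics apply), "world_from_camera" (4x4, takes a point from camera to world coordinates). Camera axes: x right, y up, looking along -z (the intrinsics and any distortion apply to the point x, -y, -z); pixel columns grow to the right and rows downward; lengths in m; the calibration is good to about 2 mm. A picture is of the moment at which its call begins: read the wrist's pose just before it. camera_info takes no time and is no camera call; for the wrist camera it gives the pose at the moment of the call.
- manip.hand_in(): hands the job in, once; it reports no verdict.
The state is a dict: "clock": time; "joint_pos": joint angles; "joint_velocities": joint speeds; "tau": joint torques, N m; "position": TCP position; "ee_rot": TCP orientation; "ft_force": force on the tool from outside, world axes, zero at the start; "torque": the same for the moment, N m; "grip_width": opening from 0.0 (shut) to 1.0 (fully open).
Only numpy, scipy, OpenCV 4.12 (cv2) and the standard library are available. Lean on these libraries where they do the work, as an engineer would, in place of code of your own. Each camera call takes 0.05 s, during which the arm holds its last target.

## Working session

There is one attempt and no reset: what is moved stays moved. The work goes in short steps, Python scripts to look and compute and a tool call to move; the robot and the scene stay as the last step left them, time stands still between calls to the robot, and variables do not carry over. Pictures are saved under pics/ and viewed, and the job is handed in when it is done.

Besides the shell and the picture viewer there is one more tool, called after ">>>" by a JSON object that holds its "method" and its "body", one argument or row to a line. play_rows: Moves the arm, as the interface text tells. Its arguments: {"type":"object","properties":{"rows":{"type":"array"},"force":{"type":"number"}},"required":["rows"]}

```bash
ls; mkdir -p pics; python3 - <<'E'
from workcell import readout, camera, camera_info, manip
import cv2
o=readout.get_obs();print(o, manip.hold_point_z)
for n in ["scene","top"]:
    im=camera(n);cv2.imwrite(f"pics/{n}0.png",im);i=camera_info(n);print(n,i)
E
```

```text
pics
{'clock': 0.0, 'joint_pos': array([-1.20658943,  0.33287967, -0.064693  ,  1.4609683 ,  0.02156629,
        1.34990213, -0.08850369]), 'joint_velocities': array([-2.18355325e-04, -4.22053334e-04, -1.07482267e-03,  1.82692086e-04,
       -3.37210078e-04,  1.66584378e-03, -1.01230502e-05]), 'tau': array([ 4.38551433e-04, -6.25458241e+01,  4.96110041e-02, -3.91602695e+01,
        1.63677055e-02,  1.01311714e-02,  4.03826834e-05]), 'position': array([0.23562294, 0.57846311, 0.23049815]), 'ee_rot': array([ 8.29827950e-01,  5.58018851e-01, -5.96354825e-04,  4.24179208e-04]), 'ft_force': array([ 0.1055592 ,  0.00651329, -0.38714249]), 'torque': array([-0.00995141, -0.02250492, -0.00021655]), 'grip_width': 0.9974055238440933} 0.0187
scene {'fx': 397.8724872470643, 'fy': 397.8724872470643, 'cx': 317.6256169671765, 'cy': 196.63286207251394, 'k1': -0.05050675111644354, 'world_from_camera': array([[-0.53394418, -0.62905849,  0.56496817,  1.03407508],
       [ 0.84550661, -0.39352033,  0.36091596,  0.24645208],
       [-0.00471079,  0.6703933 ,  0.74199099,  0.55413422],
       [ 0.        ,  0.        ,  0.        ,  1.        ]])}
top {'fx': 475.2729188568774, 'fy': 475.2729188568774, 'cx': 321.0279826014463, 'cy': 200.19045702800238, 'k1': -0.14647744410966768, 'world_from_camera': array([[ 0.0698717 ,  0.976435  , -0.20418773,  0.48806483],
       [-0.99755218,  0.06782698, -0.01700415,  0.00840393],
       [-0.00275401,  0.20487602,  0.97878406,  0.79393763],
       [ 0.        ,  0.        ,  0.        ,  1.        ]])}
```

View pics/top0.png

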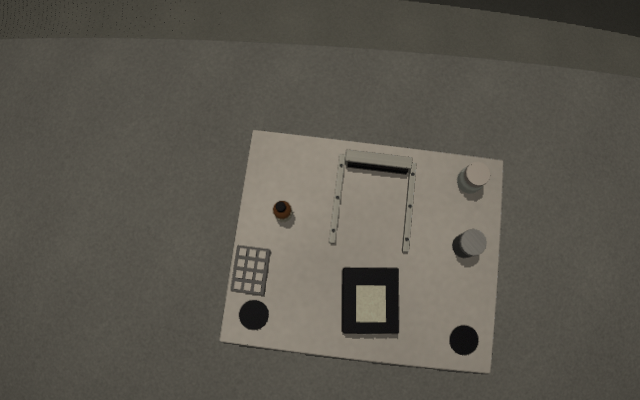

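View pics/scene0.png

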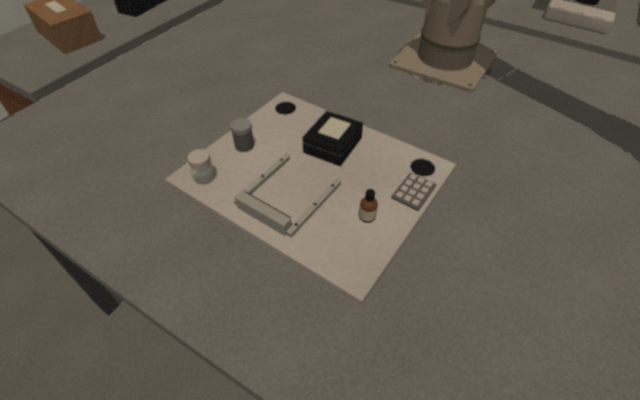

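The top view shows the plate with corners at about (252,130), (503,160), (490,373) and (220,342). The box lid spans about (342–399, 268–334), and the rails run from y≈150 to 250. I'll enlarge it.

```bash
python3 - <<'E'
import cv2,numpy as np
im=cv2.imread("pics/top0.png")
def crop(x0,y0,x1,y1,s,n):
    c=cv2.resize(im[y0:y1,x0:x1],None,fx=s,fy=s,interpolation=cv2.INTER_CUBIC)
    c=np.clip((c/255.)**0.5*255*1.15,0,255).astype(np.uint8)
    for x in range((x0+9)//10*10,x1,10):
        cv2.line(c,((x-x0)*s,0),((x-x0)*s,6 if x%50 else 14),(0,0,255),1)
        if x%20==0: cv2.putText(c,str(x),((x-x0)*s-10,22),0,.35,(0,0,255),1)
    for y in range((y0+9)//10*10,y1,10):
        cv2.line(c,(0,(y-y0)*s),(6,(y-y0)*s),(0,0,255),1)
        if y%20==0: cv2.putText(c,str(y),(8,(y-y0)*s+4),0,.35,(0,0,255),1)
    cv2.imwrite(n,c)
crop(330,255,410,345,6,"pics/box.png")
crop(320,140,430,260,5,"pics/lane.png")
crop(210,120,515,380,2,"pics/plate.png")
E
```

```text
(no output)
```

View pics/box.png

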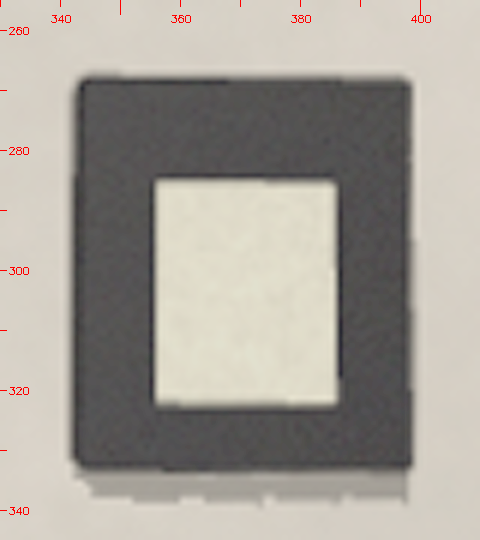

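View pics/lane.png

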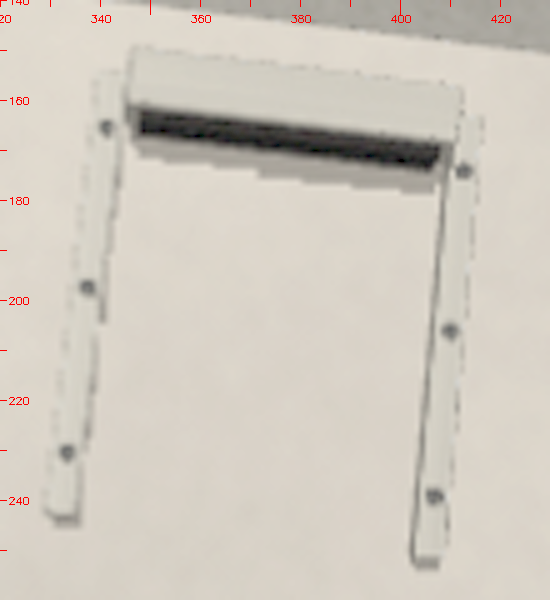

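View pics/plate.png

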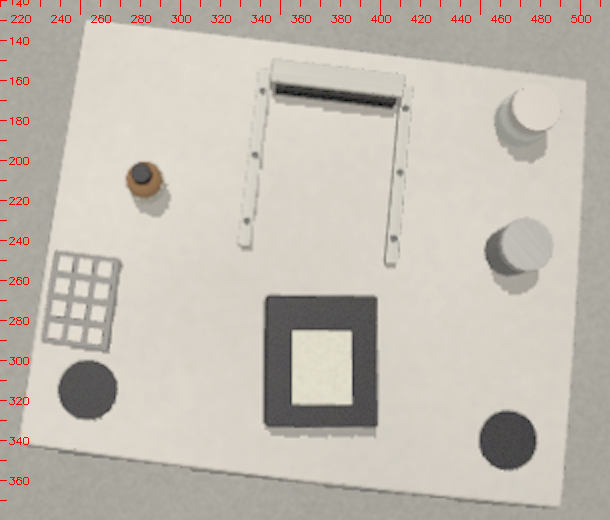

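```bash
cat > h.py <<'E'
import numpy as np, cv2
from scipy.optimize import least_squares
from workcell import readout, camera, camera_info, manip
def ray(name,px,z,info=None):
    i=info or camera_info(name);T=i["world_from_camera"]
    px=np.atleast_2d(np.array(px,float))
    K=np.array([[i["fx"],0,i["cx"]],[0,i["fy"],i["cy"]],[0,0,1.]])
    u=cv2.undistortPoints(px[:,None],K,np.array([i["k1"],0,0,0.]))[:,0]
    d=np.c_[u[:,0],-u[:,1],-np.ones(len(u))]@T[:3,:3].T
    o=T[:3,3]; return o+d*((z-o[2])/d[:,2])[:,None]
def fit(model,pts):
    f=lambda p:(np.array(model)@np.array([[np.cos(p[2]),np.sin(p[2])],[-np.sin(p[2]),np.cos(p[2])]])+p[:2]-pts[:,:2]).ravel()
    r=least_squares(f,[.5,0,0]);return r.x,np.round(r.fun.reshape(-1,2)*1000,1)
def project(name,P,info=None):
    i=info or camera_info(name);T=i["world_from_camera"];P=np.atleast_2d(P)
    c=(P-T[:3,3])@T[:3,:3]; s=np.c_[c[:,0],-c[:,1]]/(-c[:,2:])
    s=s*(1+i["k1"]*(s**2).sum(1,keepdims=True)); return np.c_[s[:,0]*i["fx"]+i["cx"],s[:,1]*i["fy"]+i["cy"]]
def todock(d,b):
    c,s=np.cos(d[2]),np.sin(d[2]);v=b[:2]-d[:2]
    return np.array([c*v[0]+s*v[1],-s*v[0]+c*v[1]])*1000,b[2]-d[2]
def toworld(d,p):
    c,s=np.cos(d[2]),np.sin(d[2]);p=np.array(p)/1000
    return d[0]+c*p[0]-s*p[1],d[1]+s*p[0]+c*p[1]
E
python3 - <<'E'
from h import *
pl=ray("top",[(252,130.5),(503,160),(490.5,373),(220,342)],.02)
d,r=fit([(.18,.22),(.18,-.22),(-.18,-.22),(-.18,.22)],pl);print(d,r.tolist())
sc=ray("top",[(341.2,165.4),(337.4,197.4),(333.4,230.4),(412.6,174.2),(410,206.2),(406.8,239.2)],.032)
for s in sc: print(todock(d,np.r_[s[:2],0])[0])
bx=ray("top",[(343,267.8),(398.5,268.3),(398.7,333),(342.2,332.8)],.062)
b,r=fit([(.05,.043),(.05,-.043),(-.05,-.043),(-.05,.043)],bx);print(b,r.tolist(),todock(d,b))
for p in ((277,230),(283,209)):pass
can=ray("top",[(473,242)],.057+.02);print("can",todock(d,np.r_[can[0][:2],0])[0])
bo=ray("top",[(280.5,206.5)],.085);print("bot",todock(d,np.r_[bo[0][:2],0])[0])
E
```

```text
[ 0.57482855 -0.06030684 -0.04982659] [[1.6, 1.0], [1.3, -1.1], [-1.4, -1.5], [-1.4, 1.7]]
[130.76563327  59.16389343]
[75.85054051 59.33924037]
[20.83301516 59.60896447]
[130.07564471 -60.74923324]
[ 75.37313556 -60.75278427]
[ 20.47214074 -60.1213502 ]
[ 0.49106284 -0.06499264  0.05336911] [[1.2, 0.5], [1.0, -0.1], [-1.3, -0.5], [-0.9, 0.1]] (array([-83.42836846,  -8.85201683]), np.float64(0.10319569826465638))
can [  21.26496096 -155.59063548]
bot [ 39.94637374 144.03633917]
```

```bash
python3 - <<'E'
from h import *
d=np.array([0.57483,-0.06031,-0.04983])
for p in [(-83,-90),(-83,-54),(-150,0),(19,0)]: print(p,toworld(d,p))
E
```

```text
(-83, -90) (np.float64(0.4874501800885412), np.float64(-0.1460641081945409))
(-83, -54) (np.float64(0.48924331780472224), np.float64(-0.11010879346735755))
(-150, 0) (np.float64(0.42501618863673596), np.float64(-0.052838592849245504))
(19, 0) (np.float64(0.5938064161060134), np.float64(-0.06125637823909557))
```

>>> {"method": "play_rows", "body": {
  "rows": [
    [[20, -30, 0], [0, 0, -4], 60],
    [[25, -45, 0], [0, 0, -5], 60],
    [[25, -45, 0], [0, 0, -5], 60],
    [[25, -45, 0], [0, 0, -5], 60],
    [[25, -45, 0], [0, 0, -5], 60],
    [[25, -45, 0], [0, 0, -5], 60],
    [[25, -45, 0], [0, 0, -5], 60],
    [[20, -45, 0], [0, 0, -5], 60],
    [[15, -45, 0], [0, 0, -5], 60],
    [[10, -45, 0], [0, 0, -5], 60],
    [[10, -45, 0], [0, 0, -5], 60],
    [[10, -45, 0], [0, 0, -5], 60]
  ]
}}

```text
clock: 1.6
position: [0.4707, 0.0523, 0.2312]
ee_rot: [0.997, 0.076, -0.0, -0.0]
ft_force: [0.6, -0.1, 0.5]
grip_width: 0.703
```

>>> {"method": "play_rows", "body": {
  "rows": [
    [[4, -40, 0], [0, 0, -3], 60],
    [[4, -40, 0], [0, 0, -3], 60],
    [[4, -40, 0], [0, 0, -3], 60],
    [[4, -40, 0], [0, 0, -2.6], 60],
    [[0, -40, 0], [0, 0, 0], 60],
    [[0, 0, 0], [0, 0, 0], 60]
  ]
}}

```text
clock: 2.35
position: [0.486, -0.1494, 0.2312]
ee_rot: [1.0, -0.027, -0.0, 0.0]
ft_force: [0.7, 0.7, 0.4]
grip_width: 0.705
```

```bash
python3 - <<'E'
from h import *
o=readout.get_obs();i=camera_info("wrist");im=camera("wrist");cv2.imwrite("pics/w1.png",im)
print(o["position"],o["ee_rot"],i)
E
```

```text
[ 0.48598348 -0.14939961  0.23122407] [ 9.99641141e-01 -2.67829227e-02 -1.46437433e-04  4.92371198e-04] {'fx': 277.35123641024614, 'fy': 277.35123641024614, 'cx': 320.9582338683927, 'cy': 205.85047894184177, 'k1': -0.044180544355285095, 'world_from_camera': array([[ 9.98495212e-01,  5.17106155e-02,  1.82571379e-02,
         4.90969954e-01],
       [-5.48377844e-02,  9.43689114e-01,  3.26257068e-01,
        -6.53097535e-02],
       [-3.58108478e-04, -3.26767301e-01,  9.45104758e-01,
         3.73654413e-01],
       [ 0.00000000e+00,  0.00000000e+00,  0.00000000e+00,
         1.00000000e+00]])}
```

View pics/w1.png

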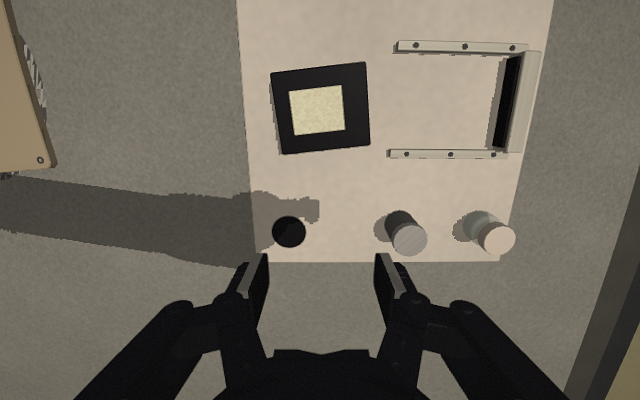

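The wrist view shows the lid corners near (270,73), (366,62), (370,145) and (282,154). The six rail screws lie at y≈46 and y≈154. I'll check these against the top view.

```bash
python3 - <<'E'
import cv2,numpy as np
im=cv2.imread("pics/w1.png")[35:170,260:550]
c=cv2.resize(im,None,fx=2.75,fy=2.75,interpolation=cv2.INTER_CUBIC)
for x in range(260,550,10):cv2.line(c,(int((x-260)*2.75),0),(int((x-260)*2.75),5 if x%50 else 14),(0,0,255),1)
for y in range(40,170,10):cv2.line(c,(0,int((y-35)*2.75)),(5 if y%50 else 14,int((y-35)*2.75)),(0,0,255),1)
cv2.imwrite("pics/w1c.png",c)
E
```

```text
(no output)
```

View pics/w1c.png

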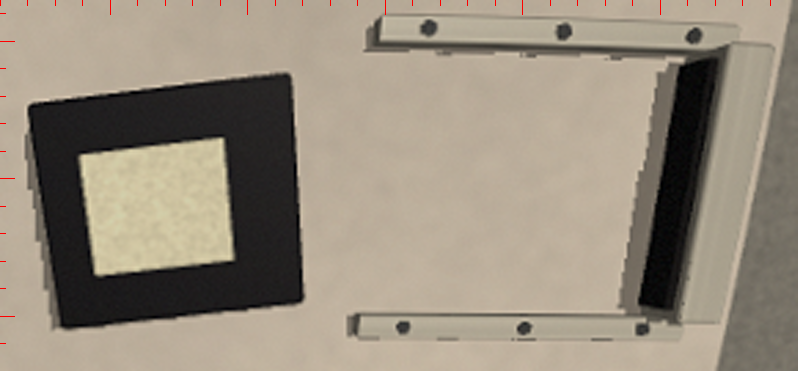

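```bash
python3 - <<'E'
from h import *
f=lambda l:np.array(l)/2.75+[260,35]
sc=ray("wrist",f([(429,28),(564,31),(695,36),(403,327),(524,328),(642,329)]),.032)
d,r=fit([(.02,.06),(.075,.06),(.13,.06),(.02,-.06),(.075,-.06),(.13,-.06)],sc);print(d,r.tolist())
bx=ray("wrist",f([(291,73),(302,300),(61,328),(29,104)]),.062)
b,r=fit([(.05,.043),(.05,-.043),(-.05,-.043),(-.05,.043)],bx);print(b,r.tolist(),todock(d,b))
E
```

```text
[ 0.57665609 -0.0576961  -0.05302481] [[0.3, -0.1], [-0.1, -0.2], [-0.3, -0.1], [-0.0, 0.1], [-0.1, 0.2], [0.2, 0.0]]
[ 0.49212716 -0.06221495  0.05485895] [[0.6, 1.0], [1.3, -1.3], [-0.6, -0.6], [-1.2, 1.0]] (array([-84.17062737,  -8.99253716]), np.float64(0.10788376055626991))
```

>>> {"method": "play_rows", "body": {
  "rows": [
    [[0, 0, -30], [0, 0, 0], 60],
    [[0, 0, -40], [0, 0, 0], 60],
    [[0, 0, -40], [0, 0, 0], 60],
    [[0, 0, -40], [0, 0, 0], 60],
    [[0, 0, -30], [0, 0, 0], 60],
    [[0, 0, -16], [0, 0, 0], 60],
    [[0, 0, 0], [0, 0, 0], 60],
    [[0, 0, 0], [0, 0, 0], 60]
  ]
}}

```text
clock: 3.4
position: [0.4876, -0.146, 0.0364]
ee_rot: [1.0, -0.024, 0.001, -0.0]
ft_force: [-0.2, -0.1, 0.4]
grip_width: 0.703
```

```bash
cat > look.py <<'E'
from h import *
import sys
n=sys.argv[1];t=sys.argv[2]
x0,y0,x1,y1=map(int,sys.argv[3:7]) if len(sys.argv)>3 else (0,0,640,400)
print(readout.get_obs()["position"])
im=camera(n);cv2.imwrite(f"pics/{t}.png",im)
s=min(800/(x1-x0),600/(y1-y0))
c=cv2.resize(im[y0:y1,x0:x1],None,fx=s,fy=s,interpolation=cv2.INTER_CUBIC)
c=np.clip((c/255.)**0.55*255,0,255).astype(np.uint8)
for x in range((x0+9)//10*10,x1,10):cv2.line(c,(int((x-x0)*s),0),(int((x-x0)*s),5 if x%50 else 16),(0,0,255),1)
for y in range((y0+9)//10*10,y1,10):cv2.line(c,(0,int((y-y0)*s)),(5 if y%50 else 16,int((y-y0)*s)),(0,0,255),1)
cv2.imwrite(f"pics/{t}c.png",c);print("scale",s)
E
python3 look.py top t2 300 200 500 350; python3 look.py wrist w2
```

```text
[ 0.48757756 -0.14602629  0.03639623]
scale 4.0
[ 0.48766658 -0.14611108  0.03649291]
scale 1.25
```

View pics/t2c.png

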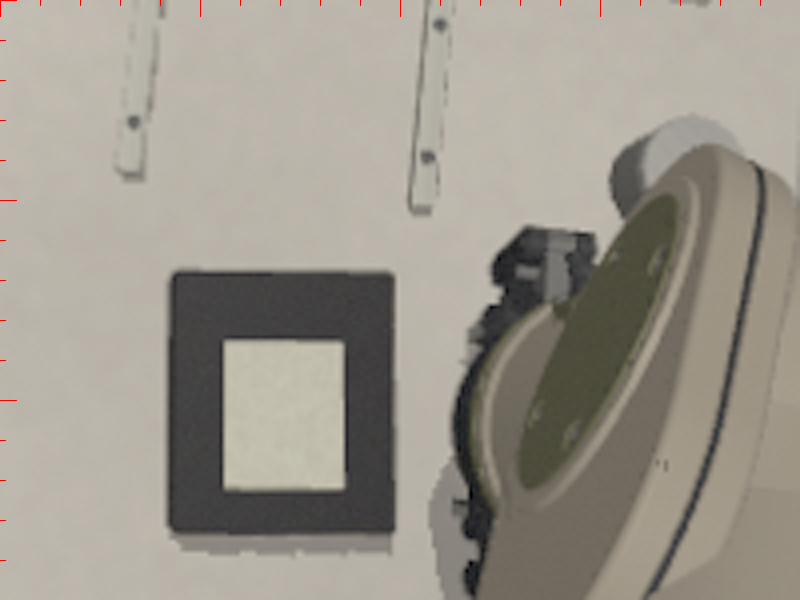

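View pics/w2c.png

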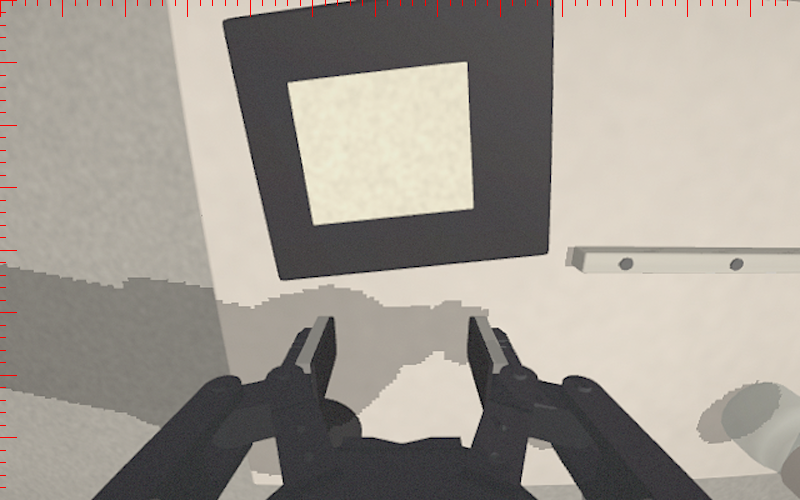

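>>> {"method": "play_rows", "body": {
  "rows": [
    [[0.3, 5, -1.5], [0, 0, -0.1], 60],
    [[0.3, 6, -1], [0, 0, -0.1], 60],
    [[0.3, 5, -1], [0, 0, 0], 60],
    [[0.3, 4, -1], [0, 0, 0], 60],
    [[0, 3, 0], [0, 0, 0], 60],
    [[0, 2, 0], [0, 0, 0], 60],
    [[0, 0, 0], [0, 0, 0], 60]
  ]
}}

```text
clock: 4.38
position: [0.4879, -0.1211, 0.0308]
ee_rot: [1.0, -0.026, 0.0, -0.0]
ft_force: [-0.2, 0.6, 0.1]
grip_width: 0.702
```

```bash
python3 look.py wrist w3
```

```text
[ 0.48792114 -0.1211169   0.03082401]
scale 1.25
```

View pics/w3c.png

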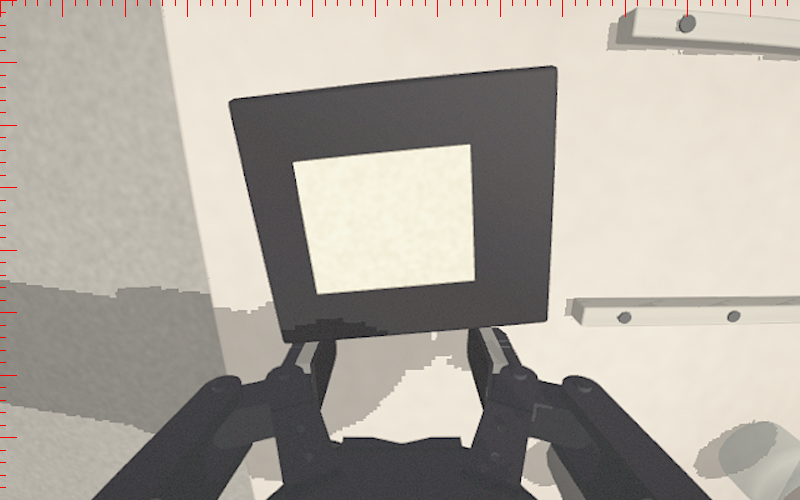

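The left finger is almost touching the box's rear-right corner, and the force still reads about zero. I'll push slowly.

>>> {"method": "play_rows", "body": {
  "rows": [
    [[0, 1.5, 0], [0, 0, 0], 60],
    [[0, 1.5, 0], [0, 0, 0], 60],
    [[0, 1.5, 0], [0, 0, 0], 60],
    [[0, 1.5, 0], [0, 0, 0], 60],
    [[0, 0, 0], [0, 0, 0], 60]
  ]
}}

```text
clock: 5.05
position: [0.4879, -0.115, 0.0308]
ee_rot: [1.0, -0.026, 0.0, -0.0]
ft_force: [-1.9, -1.4, 0.9]
grip_width: 0.703
```

```bash
python3 look.py wrist w4
```

```text
[ 0.48794393 -0.11497883  0.030824  ]
scale 1.25
```

View pics/w4c.png

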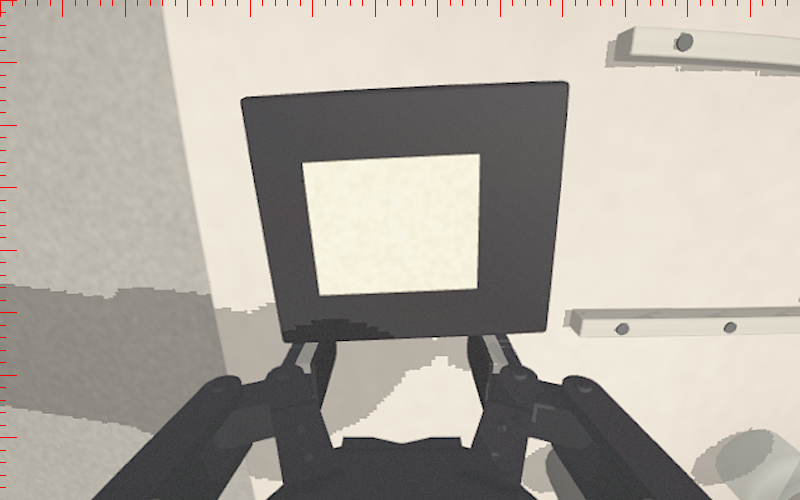

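The box is turning as intended. I'll keep going, then measure.

>>> {"method": "play_rows", "body": {
  "rows": [
    [[0, 1.5, 0], [0, 0, 0], 60],
    [[0, 1.5, 0], [0, 0, 0], 60],
    [[0, 1.5, 0], [0, 0, 0], 60],
    [[0, 0.5, 0], [0, 0, 0], 60],
    [[0, 0, 0], [0, 0, 0], 60]
  ]
}}

```text
clock: 5.72
position: [0.488, -0.11, 0.0308]
ee_rot: [1.0, -0.026, 0.0, -0.0]
ft_force: [-1.6, -1.2, 0.3]
grip_width: 0.707
```

```bash
python3 look.py wrist w5;python3 look.py top t5 310 150 450 350
```

```text
[ 0.48797031 -0.11003221  0.03082979]
scale 1.25
[ 0.48800707 -0.11001032  0.03085951]
scale 3.0
```

View pics/w5c.png

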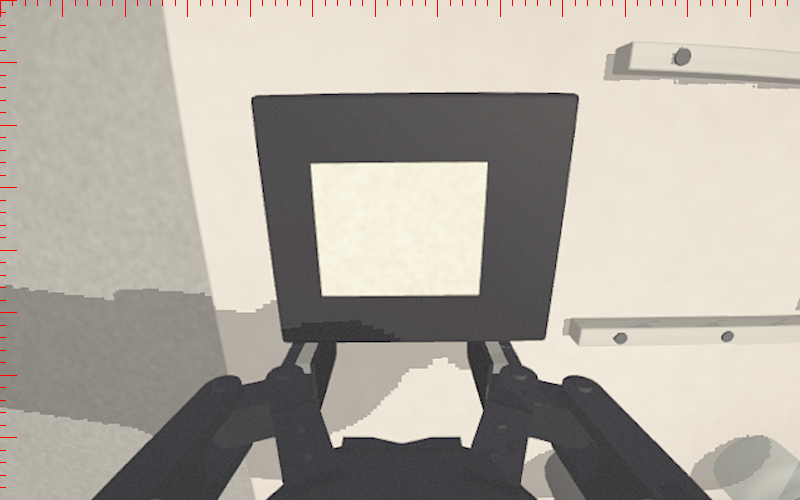

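View pics/t5c.png

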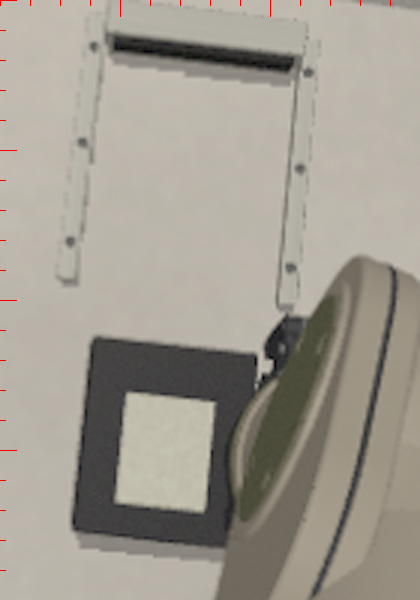

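```bash
python3 - <<'E'
from h import *
f=lambda l:np.array(l)/1.25
sc=ray("wrist",f([(683,56),(620,338),(727,336.5)]),.032)
d,r=fit([(.02,.06),(.02,-.06),(.075,-.06)],sc);print(d,r.tolist())
bx=ray("wrist",f([(578,94),(547,340),(284,342),(252,96.5)]),.062)
b,r=fit([(.05,.043),(.05,-.043),(-.05,-.043),(-.05,.043)],bx);print(b,r.tolist(),todock(d,b))
g=lambda l:np.array(l)/3+[310,150]
sc=ray("top",g([(94,46),(82,142),(70,241),(308,72),(300,168),(290,268)]),.032)
d,r=fit([(.13,.06),(.075,.06),(.02,.06),(.13,-.06),(.075,-.06),(.02,-.06)],sc);print(d,r.tolist())
bx=ray("top",g([(92,337),(73,531),(258,355)]),.062)
b,r=fit([(.05,.043),(-.05,.043),(.05,-.043)],bx);print(b,r.tolist(),todock(d,b))
E
```

```text
[ 0.57650737 -0.05990097 -0.05761297] [[0.1, -0.5], [0.2, 0.2], [-0.3, 0.3]]
[ 0.49596445 -0.05570315 -0.04203444] [[1.6, 0.9], [0.6, -0.8], [-1.0, -1.0], [-1.3, 0.9]] (array([-80.65099886,  -0.4469006 ]), np.float64(0.015578529500484335))
[ 0.57551313 -0.06050278 -0.05509058] [[0.1, 0.2], [0.1, -0.0], [0.1, -0.0], [-0.1, -0.0], [-0.3, 0.2], [0.1, -0.3]]
[ 0.4944879  -0.05683237 -0.04086048] [[0.6, -0.1], [-1.3, 0.7], [0.7, -0.5]] (array([-81.10440196,  -0.79663044]), np.float64(0.0142301012430648))
```

Both cameras now put the box within 1 mm of the centre line and about 0.015 rad askew. One small nudge more, then I'll back off, rise and go round to the rear.

>>> {"method": "play_rows", "body": {
  "rows": [
    [[0, 0.8, 0], [0, 0, 0], 60],
    [[0, 0, 0], [0, 0, 0], 60],
    [[0, -2, 0], [0, 0, 0], 60],
    [[-1, -10, 0], [0, 0, 0], 60],
    [[-1, -15, 0], [0, 0, 0], 60],
    [[0, -15, 10], [0, 0, 0], 60],
    [[0, 0, 40], [0, 0, 0], 60],
    [[0, 0, 40], [0, 0, 0], 60],
    [[0, 0, 30], [0, 0, 0], 60],
    [[0, 0, 0], [0, 0, 0], 50]
  ]
}}

```text
clock: 7.08
position: [0.4873, -0.1528, 0.1536]
ee_rot: [1.0, -0.026, 0.002, -0.0]
ft_force: [0.3, 0.2, -0.5]
grip_width: 0.587
```

```bash
python3 look.py top t6 310 150 450 350;python3 look.py wrist w6
```

```text
[ 0.48726521 -0.15276884  0.15357294]
scale 3.0
[ 0.48640397 -0.15228872  0.15194099]
scale 1.25
```

View pics/t6c.png

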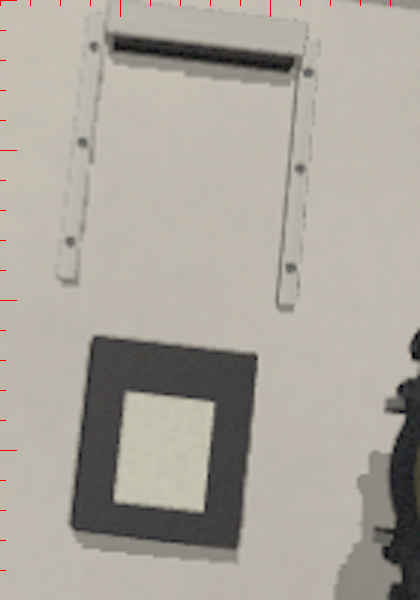

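View pics/w6c.png

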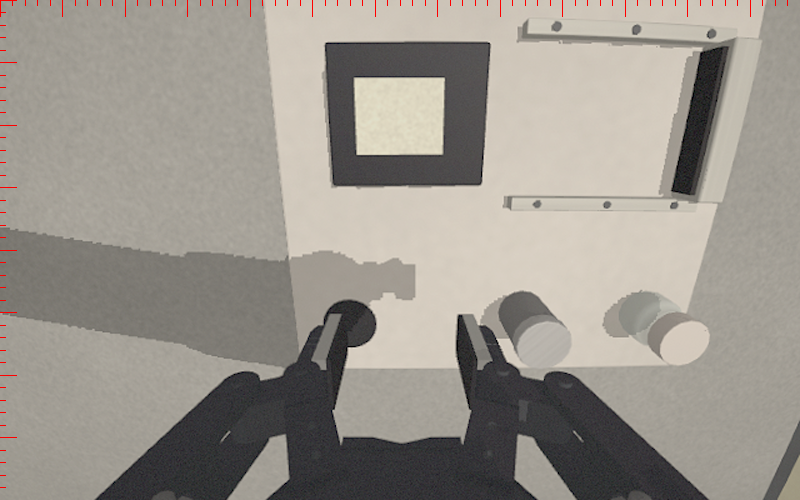

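```bash
python3 - <<'E'
from h import *
f=lambda l:np.array(l)/1.25
sc=ray("wrist",f([(557,26.5),(637,29.5),(711,34),(537,204),(606,205),(674,205.5)]),.032)
d,r=fit([(.02,.06),(.075,.06),(.13,.06),(.02,-.06),(.075,-.06),(.13,-.06)],sc);print(d,r.tolist())
bx=ray("wrist",f([(490,42),(481.5,184),(334,184.5),(325,43)]),.062)
b,r=fit([(.05,.043),(.05,-.043),(-.05,-.043),(-.05,.043)],bx);print(b,r.tolist(),todock(d,b))
g=lambda l:np.array(l)/3+[310,150]
sc=ray("top",g([(94,46),(82,142),(70,241),(308,72),(300,168),(290,268)]),.032)
d,r=fit([(.13,.06),(.075,.06),(.02,.06),(.13,-.06),(.075,-.06),(.02,-.06)],sc);print(d,r.tolist())
bx=ray("top",g([(92,337),(71,529),(258,355),(239,549)]),.062)
b,r=fit([(.05,.043),(-.05,.043),(.05,-.043),(-.05,-.043)],bx);print(b,r.tolist(),todock(d,b))
for p in [(-165,0),(-146,0),(19,0)]: print(toworld(d,p))
E
```

```text
[ 0.57463944 -0.05983532 -0.05604111] [[-0.1, 0.3], [-0.5, 0.2], [0.6, 0.2], [-0.4, -0.3], [0.4, -0.0], [0.1, -0.3]]
[ 0.49542002 -0.05524573 -0.04776772] [[1.3, 1.2], [1.2, -1.2], [-1.4, -1.3], [-1.1, 1.4]] (array([-79.35212005,   0.14516884]), np.float64(0.008273392532200732))
[ 0.57551313 -0.06050278 -0.05509058] [[0.1, 0.2], [0.1, -0.0], [0.1, -0.0], [-0.1, -0.0], [-0.3, 0.2], [0.1, -0.3]]
[ 0.49500564 -0.05621964 -0.04772565] [[1.4, 0.1], [-1.4, 0.5], [0.9, -0.2], [-0.9, -0.4]] (array([-80.62118778,  -0.15631606]), np.float64(0.007364935293460134))
(np.float64(0.4107634485121977), np.float64(-0.05141743221885224))
(np.float64(0.42973462356724834), np.float64(-0.05246362389853011))
(np.float64(0.5944843016768979), np.float64(-0.06154897269573268))
```

>>> {"method": "play_rows", "body": {
  "rows": [
    [[-7, 10, 0], [0, 0, -9], 50],
    [[-7, 10, 0], [0, 0, -9], 50],
    [[-8, 10, 0], [0, 0, -9], 50],
    [[-8, 10, 0], [0, 0, -9], 50],
    [[-8, 10, 0], [0, 0, -9], 50],
    [[-8, 10, 0], [0, 0, -9], 50],
    [[-8, 10, 0], [0, 0, -9], 50],
    [[-8, 10, 0], [0, 0, -9], 50],
    [[-7, 10, 0], [0, 0, -9], 50],
    [[-7, 10, 0], [0, 0, -9], 50],
    [[0, 0, 0], [0, 0, -0.2], 50]
  ]
}}

```text
clock: 8.55
position: [0.4091, -0.0512, 0.15]
ee_rot: [-0.688, 0.726, 0.001, -0.001]
ft_force: [1.4, 1.0, 0.4]
grip_width: 0.587
```

```bash
python3 look.py wrist w7; python3 - <<'E'
from h import *
o=readout.get_obs();print(o["joint_pos"],o["position"]);from scipy.spatial.transform import Rotation as R
m=R.from_quat(o["ee_rot"]).as_matrix();print(np.degrees(np.arctan2(m[1,0],m[0,0])))
E
```

```text
[ 0.40914822 -0.05119275  0.15002514]
scale 1.25
[-0.56814363 -0.11937338  0.55734235  2.1132617   0.06991692  1.13176794
 -1.66643757] [ 0.40958944 -0.05162971  0.15025241]
-92.96871480714292
```

View pics/w7c.png

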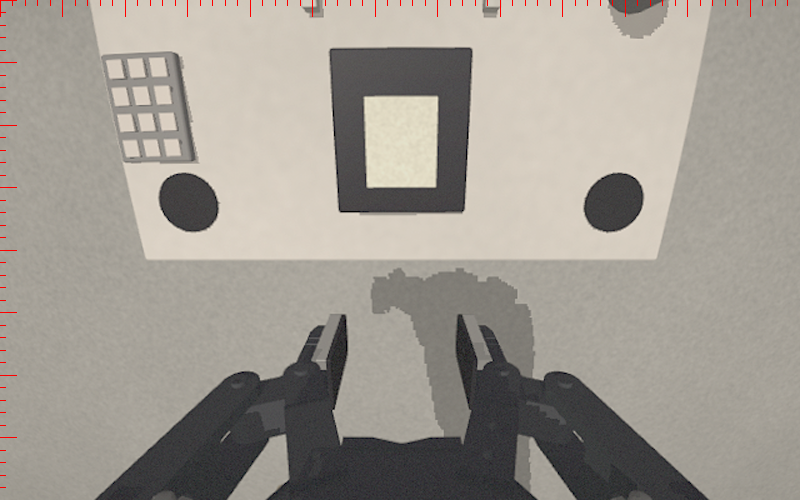

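Tool, box and lane are in line: the box is centred at column ~401 and the fingers at ~403 in the enlarged view. Next I'll descend behind the box.

>>> {"method": "play_rows", "body": {
  "rows": [
    [[0, 0, -20], [0, 0, 0], 50],
    [[0, 0, -30], [0, 0, 0], 50],
    [[0, 0, -30], [0, 0, -0.2], 50],
    [[0, 0, -25], [0, 0, 0], 50],
    [[0, 0, -12], [0, 0, 0], 50],
    [[0, 0, 0], [0, 0, 0], 50],
    [[0, 0, 0], [0, 0, 0], 50]
  ]
}}

```text
clock: 9.48
position: [0.4106, -0.0515, 0.0346]
ee_rot: [-0.686, 0.727, -0.0, 0.0]
ft_force: [0.1, -1.4, 0.4]
grip_width: 0.584
```

```bash
cat > st.py <<'E'
from h import *
from scipy.spatial.transform import Rotation as R
o=readout.get_obs();m=R.from_quat(o["ee_rot"]).as_matrix();print(o["position"],"toolx",np.degrees(np.arctan2(m[1,0],m[0,0])),"dock",todock(np.array([0.5753,-0.0602,-0.055]),np.r_[o["position"][:2],0])[0],o["ft_force"])
E
python3 st.py; python3 look.py wrist w8
```

```text
[ 0.41060117 -0.05152409  0.03456336] toolx -93.33332277074973 dock [-164.92672473   -0.3910791 ] [ 0.13976044 -1.39955592  0.35266313]
[ 0.41060117 -0.05152409  0.03456336]
scale 1.25
```

View pics/w8c.png

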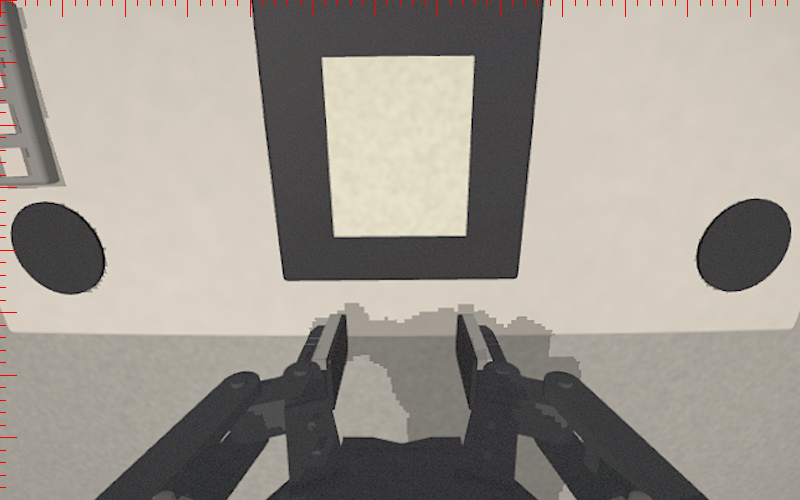

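>>> {"method": "play_rows", "body": {
  "rows": [
    [[4, -0.2, -1], [0, 0, 0.15], 50],
    [[5, -0.2, -1], [0, 0, 0], 50],
    [[5, -0.3, -1], [0, 0, 0], 50],
    [[3, -0.2, 0], [0, 0, 0], 50],
    [[2, -0.1, 0], [0, 0, 0], 50],
    [[2, -0.1, 0], [0, 0, 0], 50],
    [[2, -0.1, 0], [0, 0, 0], 50],
    [[2, -0.1, 0], [0, 0, 0], 50],
    [[2, -0.1, 0], [0, 0, 0], 50],
    [[2, -0.1, 0], [0, 0, 0], 50],
    [[2, -0.1, 0], [0, 0, 0], 50],
    [[0, 0, 0], [0, 0, 0], 50]
  ]
}}

```text
clock: 11.02
position: [0.4414, -0.053, 0.0309]
ee_rot: [-0.687, 0.727, -0.0, 0.0]
ft_force: [-0.2, -0.3, -0.5]
grip_width: 0.588
```

```bash
python3 st.py; python3 look.py wrist w9; python3 look.py top t9 310 150 450 350
```

```text
[ 0.44136393 -0.0530322   0.03088733] toolx -93.21631964410236 dock [-134.12757221   -0.20581047] [-0.22708461 -0.31391157 -0.47586171]
[ 0.44136393 -0.0530322   0.03088733]
scale 1.25
[ 0.44136035 -0.05300583  0.03092742]
scale 3.0
```

View pics/w9c.png

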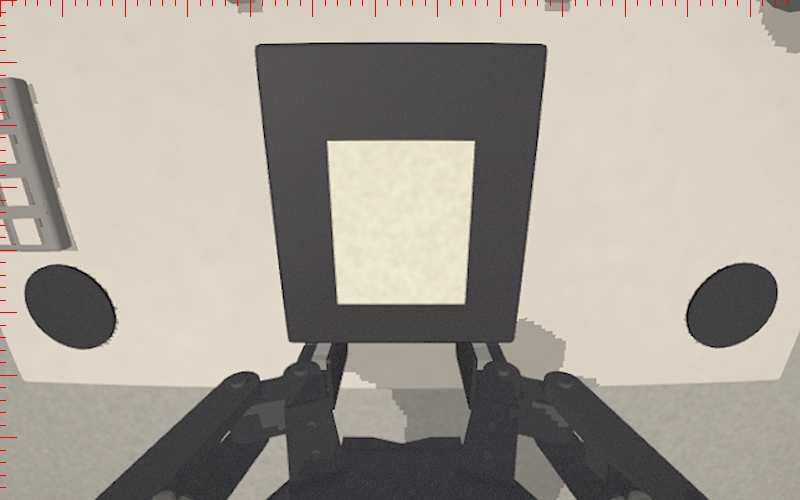

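View pics/t9c.png

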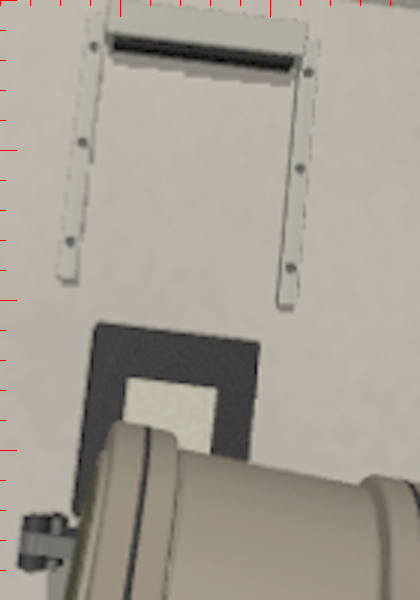

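```bash
python3 - <<'E'
from h import *
g=lambda l:np.array(l)/3+[310,150]
d=np.array([0.57551,-0.0605,-0.05509])
for p in ray("top",g([(96,322),(260,343)]),.062): print(todock(d,np.r_[p[:2],0])[0])
f=lambda l:np.array(l)/1.25
for p in ray("wrist",f([(256,44),(546,44),(516,341),(289,342)]),.062): print(todock(d,np.r_[p[:2],0])[0])
E
```

```text
[-24.4448376   41.88012331]
[-24.97614046 -43.01173215]
[-23.66408497  41.81292544]
[-23.83869333 -41.43138673]
[-121.68791485  -42.56300895]
[-121.84805789   42.35362026]
```

The box is square (within 0.005 rad) and centred (within 0.5 mm), with its front at dock x≈-24. I'll push it on slowly.

>>> {"method": "play_rows", "body": {
  "rows": [
    [[2, -0.1, 0], [0, 0, 0], 50],
    [[3, -0.2, 0], [0, 0, 0], 50],
    [[4, -0.2, 0], [0, 0, 0], 50],
    [[4, -0.2, 0], [0, 0, 0], 50],
    [[4, -0.2, 0], [0, 0, 0], 50],
    [[4, -0.2, 0], [0, 0, 0], 50],
    [[4, -0.2, 0], [0, 0, 0], 50],
    [[4, -0.2, 0], [0, 0, 0], 50],
    [[4, -0.2, 0], [0, 0, 0], 50],
    [[4, -0.3, 0], [0, 0, 0], 50],
    [[3, -0.2, 0], [0, 0, 0], 50],
    [[2, -0.1, 0], [0, 0, 0], 50]
  ]
}}

```text
clock: 12.62
position: [0.4831, -0.0553, 0.0308]
ee_rot: [-0.687, 0.727, 0.0, -0.0]
ft_force: [-2.2, 0.6, 2.1]
grip_width: 0.585
```

```bash
python3 st.py; python3 look.py wrist w10
```

```text
[ 0.48306308 -0.05527842  0.03084996] toolx -93.21440467224859 dock [-92.3679958  -0.1563374] [-2.21822144  0.59883065  2.05615727]
[ 0.48306308 -0.05527842  0.03084996]
scale 1.25
```

View pics/w10c.png

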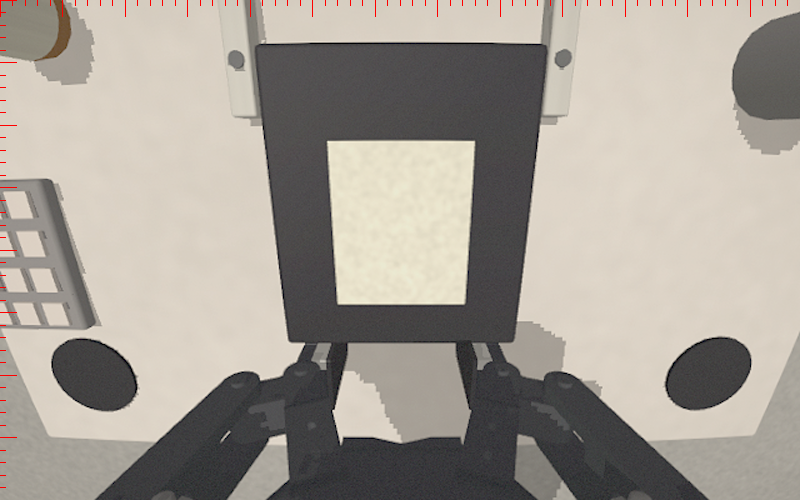

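The box is entering centrally: the rail screws at columns 236 and 563 have their midpoint at 399.5, and the box is at 401. Continuing.

>>> {"method": "play_rows", "body": {
  "rows": [
    [[2, -0.1, 0], [0, 0, 0], 50],
    [[4, -0.2, 0], [0, 0, 0], 50],
    [[4, -0.2, 0], [0, 0, 0], 50],
    [[4, -0.2, 0], [0, 0, 0], 50],
    [[4, -0.2, 0], [0, 0, 0], 50],
    [[4, -0.2, 0], [0, 0, 0], 50],
    [[4, -0.2, 0], [0, 0, 0], 50],
    [[4, -0.3, 0], [0, 0, 0], 50],
    [[4, -0.2, 0], [0, 0, 0], 50],
    [[4, -0.3, 0], [0, 0, 0], 50],
    [[4, -0.2, 0], [0, 0, 0], 50],
    [[2, -0.1, 0], [0, 0, 0], 50]
  ]
}}

```text
clock: 14.18
position: [0.5273, -0.0577, 0.0308]
ee_rot: [-0.687, 0.727, -0.0, 0.0]
ft_force: [-4.7, -1.6, 3.4]
grip_width: 0.585
```

```bash
python3 st.py; python3 look.py wrist w11
```

```text
[ 0.52729105 -0.05766669  0.0308188 ] toolx -93.20947958150008 dock [-48.07561414  -0.10968577] [-4.65233439 -1.62776805  3.42894192]
[ 0.52729105 -0.05766669  0.0308188 ]
scale 1.25
```

View pics/w11c.png

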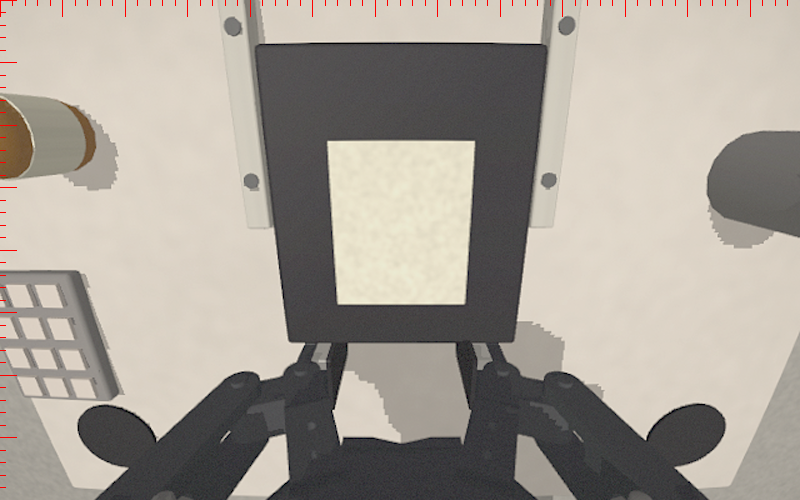

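>>> {"method": "play_rows", "body": {
  "rows": [
    [[2, -0.1, 0], [0, 0, 0], 50],
    [[4, -0.2, 0], [0, 0, 0], 50],
    [[4, -0.2, 0], [0, 0, 0], 50],
    [[4, -0.2, 0], [0, 0, 0], 50],
    [[4, -0.3, 0], [0, 0, 0], 50],
    [[4, -0.2, 0], [0, 0, 0], 50],
    [[4, -0.3, 0], [0, 0, 0], 50],
    [[4, -0.2, 0], [0, 0, 0], 50],
    [[4, -0.3, 0], [0, 0, 0], 50],
    [[4, -0.2, 0], [0, 0, 0], 50],
    [[4, -0.2, 0], [0, 0, 0], 50],
    [[2, -0.1, 0], [0, 0, 0], 50]
  ]
}}

```text
clock: 15.72
position: [0.5712, -0.0601, 0.0309]
ee_rot: [-0.687, 0.727, -0.0, -0.0]
ft_force: [-2.8, 1.1, 1.4]
grip_width: 0.585
```

```bash
python3 st.py; python3 look.py wrist w12;  python3 look.py top t12 310 130 450 280
```

```text
[ 0.5711698  -0.06014755  0.03086076] toolx -93.20833449858699 dock [-4.12684115 -0.17468073] [-2.76787481  1.11839011  1.4130222 ]
[ 0.5711698  -0.06014755  0.03086076]
scale 1.25
[ 0.5713111  -0.06018377  0.03088523]
scale 4.0
```

View pics/w12c.png

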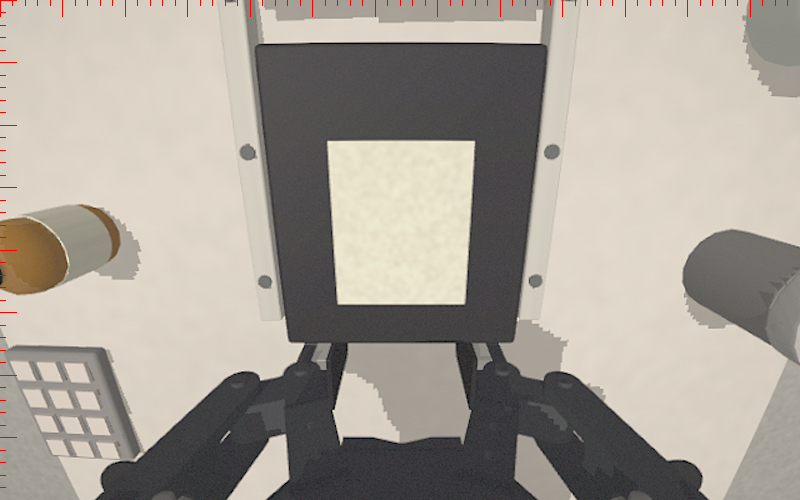

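View pics/t12c.png

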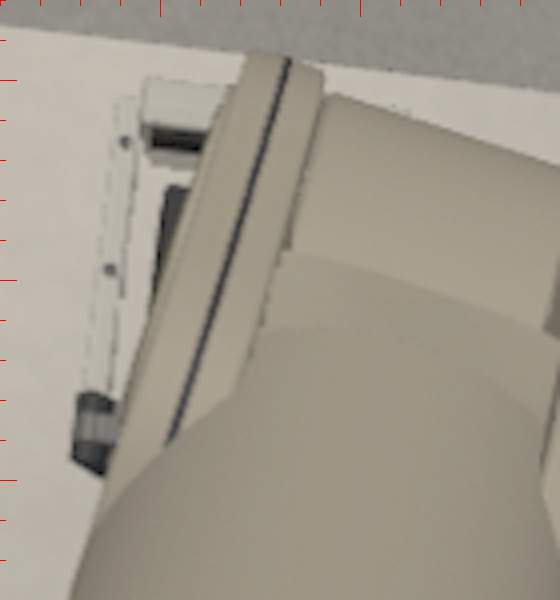

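Before the fingers go between the rails, I want to know how high the wide finger linkage sits above them.

```bash
python3 - <<'E'
from h import *
from scipy.spatial.transform import Rotation as R
i=camera_info("wrist");o=readout.get_obs();m=R.from_quat(o["ee_rot"]).as_matrix();p=o["position"]
T=i["world_from_camera"];c=T[:3,3]
for n,px in dict(tipL=(318,345),innerknuckL=(303,368),elbowL=(242,380),elbowLedge=(222,378),elbow_bot=(262,372),lowL=(120,478),elbowR=(563,380),bodyfront=(400,440)).items():
  for off in (-.011,0,.011):
    a=ray("wrist",np.array([px])/1.25,0.)[0];v=a-c;n_=m[:,1]
    t=((p+off*n_-c)@n_)/(v@n_);q=c+t*v;l=m.T@(q-p);print(n,off,np.round(l*1000,1),"z",round(q[2],4))
E
```

```text
tipL -0.011 [-31.6 -11.  -30.6] z 0.0616
tipL 0 [-36.3   0.  -13.8] z 0.0448
tipL 0.011 [-41.  11.   3.] z 0.028
innerknuckL -0.011 [-33.6 -11.  -44.6] z 0.0755
innerknuckL 0 [-38.6   0.  -29.8] z 0.0608
innerknuckL 0.011 [-43.6  11.  -15.1] z 0.0461
elbowL -0.011 [-51.7 -11.  -51.1] z 0.082
elbowL 0 [-59.5   0.  -37.3] z 0.0683
elbowL 0.011 [-67.2  11.  -23.6] z 0.0545
elbowLedge -0.011 [-58.8 -11.  -50.2] z 0.0812
elbowLedge 0 [-67.5  -0.  -36.4] z 0.0673
elbowLedge 0.011 [-76.3  11.  -22.5] z 0.0534
elbow_bot -0.011 [-46.7 -11.  -46.9] z 0.0778
elbow_bot 0 [-53.7   0.  -32.5] z 0.0634
elbow_bot 0.011 [-60.7  11.  -18.2] z 0.0491
lowL -0.011 [-65.7 -11.  -86.9] z 0.1178
lowL 0 [-75.5  -0.  -78.6] z 0.1095
lowL 0.011 [-85.4  11.  -70.2] z 0.1011
elbowR -0.011 [ 51.8 -11.  -51.4] z 0.0823
elbowR 0 [ 59.7  -0.  -37.7] z 0.0686
elbowR 0.011 [ 67.5  11.  -24. ] z 0.0549
bodyfront -0.011 [ -0.7 -11.  -74.4] z 0.1053
bodyfront 0 [ -0.7  -0.  -64.1] z 0.095
bodyfront 0.011 [ -0.8  11.  -53.9] z 0.0848
```

The linkage stays at least 13 mm above the rails' tops and the fingertips stay about 15 mm inside them, so I can continue. About 24 mm remains, so I'm slowing down.

>>> {"method": "play_rows", "body": {
  "rows": [
    [[2, -0.1, 0], [0, 0, 0], 50],
    [[3, -0.2, 0], [0, 0, 0], 50],
    [[3, -0.2, 0], [0, 0, 0], 50],
    [[3, -0.1, 0], [0, 0, 0], 50],
    [[3, -0.2, 0], [0, 0, 0], 50],
    [[2, -0.1, 0], [0, 0, 0], 50],
    [[2, -0.1, 0], [0, 0, 0], 50],
    [[1, -0.1, 0], [0, 0, 0], 50]
  ]
}}

```text
clock: 16.82
position: [0.5901, -0.0612, 0.0308]
ee_rot: [-0.687, 0.727, -0.0, -0.0]
ft_force: [-5.2, 0.7, 3.6]
grip_width: 0.583
```

```bash
python3 st.py; python3 look.py wrist w13;  python3 look.py scene s13 200 90 400 240
```

```text
[ 0.59005465 -0.0612292   0.03082228] toolx -93.20922623223576 dock [14.78891689 -0.21654799] [-5.19953891  0.72094285  3.61255749]
[ 0.59005465 -0.0612292   0.03082228]
scale 1.25
[ 0.59015444 -0.06124227  0.03085394]
scale 4.0
```

View pics/w13c.png

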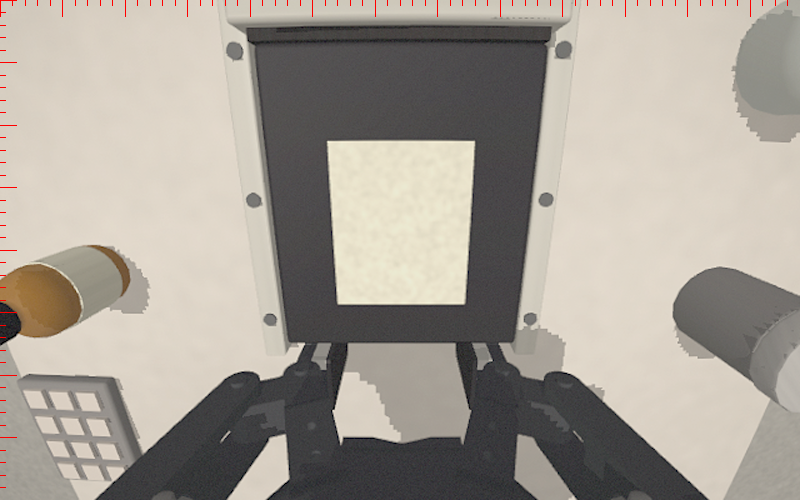

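View pics/s13c.png

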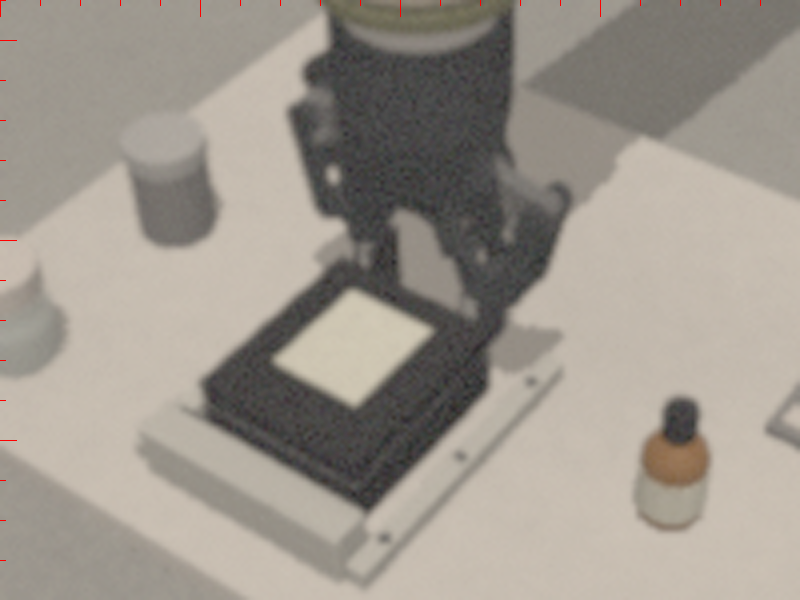

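A few millimetres remain. I'll creep the rest in small calls and watch the force.

>>> {"method": "play_rows", "body": {
  "rows": [
    [[0.8, 0, 0], [0, 0, 0], 50],
    [[0.8, 0, 0], [0, 0, 0], 50],
    [[0.8, -0.1, 0], [0, 0, 0], 50]
  ]
}}

```text
clock: 17.3
position: [0.5924, -0.0613, 0.0308]
ee_rot: [-0.687, 0.727, -0.0, -0.0]
ft_force: [-3.4, -0.5, 3.0]
grip_width: 0.584
```

>>> {"method": "play_rows", "body": {
  "rows": [
    [[0.6, 0, 0], [0, 0, 0], 50],
    [[0.6, -0.1, 0], [0, 0, 0], 50]
  ]
}}

```text
clock: 17.55
position: [0.5936, -0.0614, 0.0308]
ee_rot: [-0.687, 0.727, -0.0, -0.0]
ft_force: [-3.0, 0.8, 1.8]
grip_width: 0.581
```

```bash
python3 st.py; python3 look.py wrist w14 180 0 460 60
```

```text
[ 0.59360338 -0.0613926   0.03081701] toolx -93.20614442399874 dock [18.34126399 -0.18462251] [-2.98612218  0.83779352  1.81081415]
[ 0.59360338 -0.0613926   0.03081701]
scale 2.857142857142857
```

View pics/w14c.png

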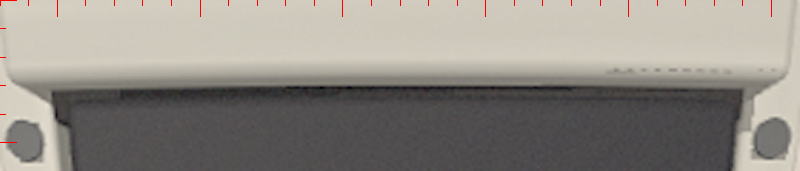

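>>> {"method": "play_rows", "body": {
  "rows": [
    [[0.5, 0, 0], [0, 0, 0], 50],
    [[0.5, -0.1, 0], [0, 0, 0], 50]
  ]
}}

```text
clock: 17.85
position: [0.5945, -0.0615, 0.0308]
ee_rot: [-0.687, 0.727, 0.0, -0.0]
ft_force: [-5.2, 1.3, 4.0]
grip_width: 0.581
```

>>> {"method": "play_rows", "body": {
  "rows": [
    [[0.5, 0, 0], [0, 0, 0], 50]
  ]
}}

```text
clock: 17.98
position: [0.5945, -0.0615, 0.0308]
ee_rot: [-0.687, 0.727, 0.001, -0.0]
ft_force: [-7.8, 1.4, 6.8]
grip_width: 0.585
```

>>> {"method": "play_rows", "body": {
  "rows": [
    [[0.5, 0, 0], [0, 0, 0], 50]
  ]
}}

```text
clock: 18.1
position: [0.5945, -0.0615, 0.0308]
ee_rot: [-0.687, 0.727, 0.001, -0.001]
ft_force: [-9.6, 1.4, 9.1]
grip_width: 0.586
```

The position has stalled at x=0.5945 and the force is rising, so the box is against the stop. I'll hold briefly to let it settle, then look.

>>> {"method": "play_rows", "body": {
  "rows": [
    [[0.4, 0, 0], [0, 0, 0], 50],
    [[0, 0, 0], [0, 0, 0], 50]
  ]
}}

```text
clock: 18.35
position: [0.5945, -0.0615, 0.0308]
ee_rot: [-0.687, 0.727, 0.001, -0.001]
ft_force: [-12.3, 1.5, 9.4]
grip_width: 0.589
```

```bash
python3 st.py; python3 look.py wrist w15 180 0 480 225
```

```text
[ 0.59450339 -0.06149888  0.03078343] toolx -93.22147332496343 dock [19.24575521 -0.24126098] [-12.26703935   1.46675321   9.36880067]
[ 0.59450339 -0.06149888  0.03078343]
scale 2.6666666666666665
```

View pics/w15c.png

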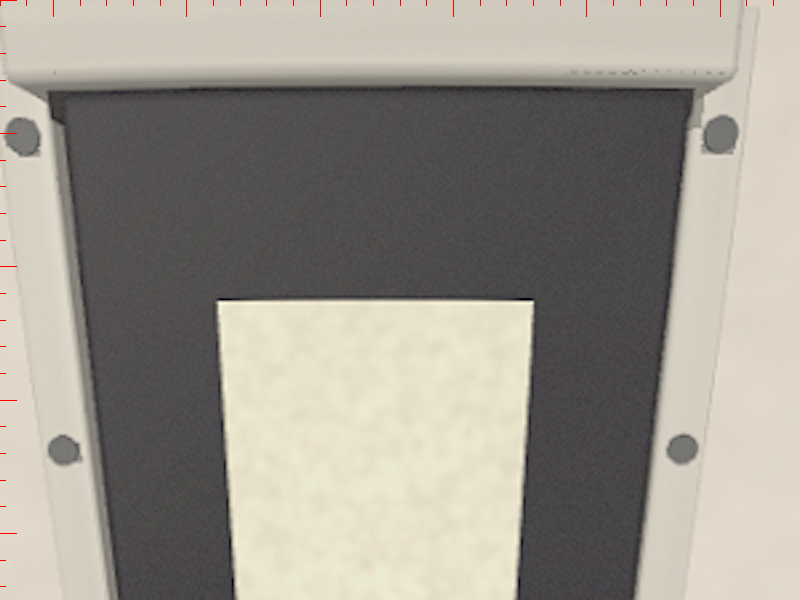

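The box is flush against the stop. I'll withdraw straight back, then rise.

>>> {"method": "play_rows", "body": {
  "rows": [
    [[-1, 0.1, 0], [0, 0, 0], 50],
    [[-1.5, 0.1, 0], [0, 0, 0], 50],
    [[-3, 0.2, 0], [0, 0, 0], 50],
    [[-6, 0.3, 0], [0, 0, 0], 50],
    [[-12, 0.7, 0], [0, 0, 0], 50],
    [[-18, 1, 0], [0, 0, 0], 50],
    [[-20, 1, 0], [0, 0, 0], 50],
    [[-20, 1, 0], [0, 0, 0], 50],
    [[-15, 0.8, 15], [0, 0, 0], 50],
    [[-10, 0, 35], [0, 0, 0], 50],
    [[0, 0, 40], [0, 0, 0], 50],
    [[0, 0, 40], [0, 0, 0], 50]
  ]
}}

```text
clock: 19.9
position: [0.4885, -0.0563, 0.1619]
ee_rot: [-0.687, 0.727, 0.0, 0.0]
ft_force: [1.5, 1.2, -0.6]
grip_width: 0.583
```

>>> {"method": "play_rows", "body": {
  "rows": [
    [[0, 0, 30], [0, 0, 0], 50],
    [[0, 0, 10], [0, 0, 0], 50],
    [[0, 0, 0], [0, 0, 0], 50],
    [[0, 0, 0], [0, 0, 0], 50]
  ]
}}

```text
clock: 20.4
position: [0.4887, -0.0563, 0.1995]
ee_rot: [-0.687, 0.727, 0.001, -0.001]
ft_force: [0.1, -0.3, -0.4]
grip_width: 0.585
```

```bash
python3 st.py; python3 look.py wrist w16 150 0 480 200; python3 look.py top t16 310 130 450 280;python3 look.py scene s16 150 80 450 280
```

```text
[ 0.48869016 -0.05628019  0.199482  ] toolx -93.20881150849864 dock [-86.6943577  -0.8472576] [ 0.12411032 -0.27678562 -0.44462825]
[ 0.48869016 -0.05628019  0.199482  ]
scale 2.4242424242424243
[ 0.48871003 -0.05630987  0.19952559]
scale 4.0
[ 0.48883442 -0.0563655   0.19967927]
scale 2.6666666666666665
```

View pics/w16c.png

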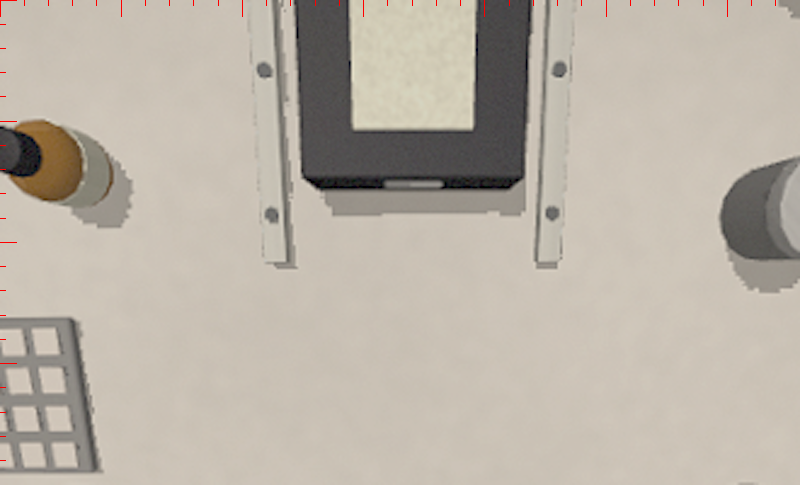

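View pics/t16c.png

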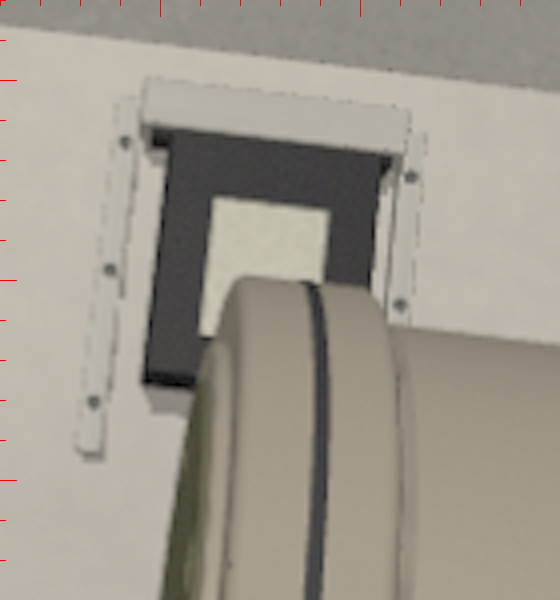

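View pics/s16c.png

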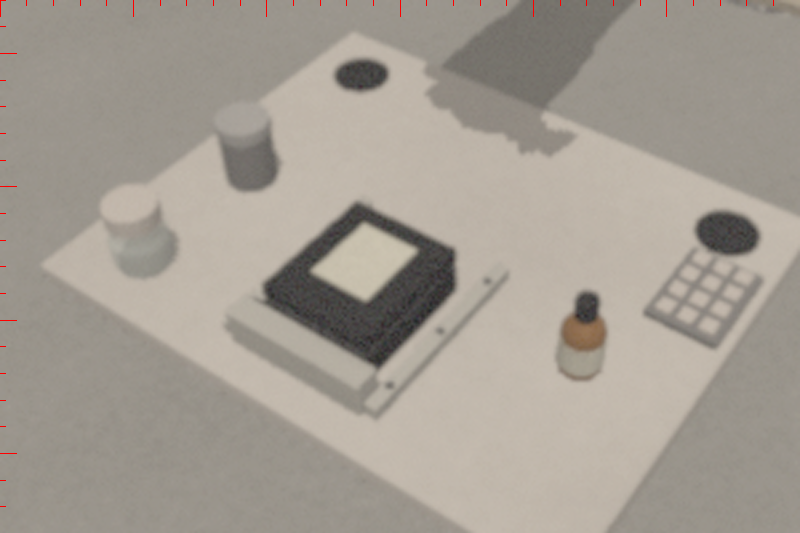

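The box appears home and square, the bottle, can and jar stand in place, and the robot is clear. One last number check before handing in.

```bash
python3 - <<'E'
from h import *
f=lambda l:np.array(l)/2.42424+[150,0]
sc=ray("wrist",f([(264,70),(271,214),(559,69.5),(552,213)]),.032)
d,_=fit([(.075,.06),(.02,.06),(.075,-.06),(.02,-.06)],sc);print(d,_.tolist())
p=[todock(d,np.r_[q[:2],0])[0] for q in ray("wrist",f([(303,177.5),(525,177.5)]),.062)];print(p,(p[0][0]-p[1][0])/86)
g=lambda l:np.array(l)/4+[310,130]
d=np.array([0.57551,-0.0605,-0.05509])
p=[todock(d,np.r_[q[:2],0])[0] for q in ray("top",g([(212,198),(330,210),(202,333),(143,373)]),.062)];print(p)
print(manip.hand_in())
E
```

```text
[ 0.57600532 -0.06026462 -0.05563519] [[-0.1, 0.1], [0.1, -0.4], [-0.0, 0.1], [-0.0, 0.3]]
[array([30.66625461, 41.45020221]), array([ 30.52467198, -43.41863248])] 0.00164630963744368
[array([102.27976476,  23.0686769 ]), array([103.2929639 , -24.14324214]), array([47.59649828, 21.15561922]), array([29.00524947, 42.27812006])]
the job is handed in; nothing more can be done
None
```

The slide box is in the dock, square against the stop, and the job is handed in. It took about 20.5 s of the 58 s allowed.

**What I did:** I squared and centred the box on the open plate with a two-finger push on its right side. Then I pushed it down the lane from behind, with the fingers on either side of the catch. For the last few millimetres I crept until the force rose (about 12 N along the lane, 15 N in all) and the tool stopped moving. I backed straight out and raised the arm.

**Last checks:**
- **Position:** the wrist camera puts the rear end at dock x ≈ 30.6 mm, where 30 mm is fully home. The box is about 1 mm right of centre and within 0.002 rad of square.
- **Camera disagreement:** the top camera puts the rear left corner at dock x ≈ 29.0 mm, about 1.5 mm from the wrist's figure. Two label corners hint at about 0.02 rad of skew. Both are within the pixel and calibration error, and half the box was hidden behind the arm in that view.
- **Rails:** the pictures taken along the lane show clear gaps on both sides, and there was no unexplained side force. I estimated the finger linkage passed at least 13 mm above the rails.
- **Other objects:** the bottle, canister and jar stand where they were.
- **Robot:** it is clear of everything, with the force reading near zero.

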